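# Clamp a glued bead brooch in the hand press

### The job

The beads have just been glued into the rectangular walnut brooch: set it, beads up, flat and square between the four corner locators of the nest on the hand press's sliding tray, let go of it, and slide the tray fully home under the ram. Then bring the press handle right down to its stop so that the rubber pad clamps the brooch, and keep it there while the glue grabs: finish while still holding the handle down. Leave the other things on the bench where they are.

Things in the scene. Friction and masses are not known exactly. Their poses are not given: they have to be found in the camera images.
- brooch_center (a point): Centre of the loose brooch: a rectangular walnut block 38 mm (its x) by 64 mm (its y) by 12 mm thick (z, up), about 30 g, with a white and red bead panel in its top. It lies flat on the table, beads up; either end may point either way in the nest. Two other brooches, one round and one square, lie about.
- nest (a point): Centre of the nest's floor on the sliding tray's top; moves with the tray; z up. Four L-shaped corner locators, 6 mm high, 5 mm thick, leave 41 mm in x and 67 mm in y; the brooch's 64 mm side goes along y, its centre then 6 mm above here. Both long sides are open over the middle 39 mm for fingers. Tray and guides, no higher than this floor, reach 52 mm out in x.
- tray_knob (a point): Middle of the round black knob on the outer (left) end of the tray, 105 mm along the nest's +y from its centre: 18 mm diameter, upright, its top 12 mm above this point, the tray's top 20 mm below it. Pinch or push it to slide the tray.
- press_tray (a joint): How far (m) the tray has slid along the nest's -y, under the ram: 0 = fully out, 0.115 = home on its stop, the nest right under the pad. Starts at 0 to 0.02. Friction about 1.5 N; it stays where it is left.
- press_lever (a joint): Handle angle (rad): 0 = up at rest (lever 0.70 rad above level), 0.755 = on its lower stop (3 degrees below level). A spring lifts it if let go. At the grip it takes about 5 N to start, 11 N at the stop. The ram falls 40 mm in all; the pad meets a seated brooch at 0.68, then yields on its own spring, so the handle can be pushed hard onto its stop without harm.
- press_grip (a point): Middle of the black rubber sleeve on the end of the press lever, 26 mm diameter, 90 mm long along the lever; 170 mm from the pivot. It stands in the open in front of the press head, on its right side, and can be pushed down from above.
- press_pivot (a point): Pivot of the lever, on the right side of the press head, 165 mm above the table, fixed. Its -x points level towards the grip (robot side), y along the pivot axis, z up. The grip's middle lies at 170 mm x (-cos e, 0, sin e) from here in these axes, e = 0.70 minus the handle angle.
- press_pad: Rubber pad under the ram, 34 x 58 mm; origin at the centre of its lower face, 78 mm above the table at rest, 36 mm above a seated brooch. Ram and head above it are 60 mm wide along the nest's y and reach up to 245 mm above the table.
- round_brooch: Bystander: round walnut brooch, 48 mm diameter, 12 mm thick, beads in its top. Origin at the centre of its underside.
- square_brooch: Bystander: square walnut brooch, 44 x 44 mm, 12 mm thick, beads in its top. Origin at the centre of its underside.
- vial1: Bystander: clear bead vial, 25 mm diameter, 62 mm tall, standing to the right of the press. Origin at the centre of its underside.
- vial2: Bystander: a second such vial beside it.
- vial3: Bystander: a third such vial.
- bead_tray1: Bystander: white triangular bead tray, 85 mm sides, 11 mm high, in front of the press. Origin under its centre.
- bead_tray2: Bystander: a second such tray, to the left of the press.
- snips: Bystander: spring thread snips, about 115 mm long, 9 mm high, lying at the left rear. Origin at the blade pivot, on the table.
Things that resemble listed ones, but are neither listed nor needed, are in the scene too. Leave any orange, turquoise or yellow look-alike of the part that bears brooch_center alone.

How it is judged:
By the outcome, as a careful person would: the job done as asked, in the order asked, and still so for the second after the job is handed in, while the arm keeps its last pose, push and grip.
It also fails if it takes over 70 s, if anything falls off the work surface, if the arm or the gripper's body presses on something with over 40 N, if the wrist force passes 120 N, or if a joint passes its speed limit or range.

### The arm

A 6-joint arm with a two-finger parallel gripper is mounted at the origin on the work surface. World frame = base frame: x ahead of the robot, y to its left, z up, the work surface at z = 0. Lengths are in m, angles in rad, forces in N, time in s.
With the tool pointing down it reaches from about 0.3 to 0.95 m from the base axis. Payload 3.1 kg.
Tool frame: the origin (TCP) lies midway between the tips of the shut fingers; the grasp point (between the pads) lies env.grasp_offset behind it (env.grasp_offset is the distance from the TCP to the grasp point, in m); z points along the fingers, y is the line along which they close (so a half turn about z gives the same grasp; the last joint's range is limited). The gripper opens to 85 mm and grips with 20 to 120 N. Pads are 22 mm wide; open, the fingers measure 114 mm over their backs; the gripper's body (76 mm by 85 mm) begins 54 mm behind the grasp point. The pads swing forward as they close: fully open they stand 13 mm farther back than shut.
Start: joints at [-1.219, 0.308, 1.634, -0, 1.2, -0.07], TCP at [0.256, -0.57, 0.209] pointing down, gripper open.
Joint ranges: [-3.06, 3.06], [-0.79, 1.96], [0.05, 2.63], [-1.19, 4.34], [0.05, 2.64], [-2.94, 2.94]. Speed limits (rad/s): [2.79, 2.79, 3.14, 3.14, 3.14, 3.14].

### API

Orientations are given as a unit quaternion [x, y, z, w].
In Python, from station import readout, viewer, close_job, env gives the robot as it stands. The module is installed in compiled form; this text tells all that it offers.
- The arm moves only by the tool step_arm, never from a script. Its argument "targets" is a list of rows, each a list of 2 entries, a list of its own where there are three numbers: the shift along the tool's x, y, z in mm, then the turn, a rotation vector about the tool's x, y, z in degrees. A call has 1 to 12 rows; each row is the pose to reach, as a shift and turn from the pose commanded when the call began, along the tool's axes at that moment; what a row does not reach only later rows make up. A row lasts 1/10 s, in which the tool goes at most 50 mm and 8.59 degrees, less where a joint would pass 70% of its speed; a pose out of reach is approached as far as the arm can. A call with a gripper value outside its range is refused whole. "gripper" is the finger opening in mm, from 0 to 85.4, set as the call begins (left out, the last holds). The fingers move at their own pace and stop on an object; "squeeze" is the grip in N (left out, the last holds). Time passes only in rows, so rows that repeat a pose let the fingers close. It gives the time, the measured TCP pose, the force, the opening and the grip force at its end, in the units of the state.
- readout.sense(): the state, without advancing time (a new reading comes with each control period).
- viewer.camera(name): name is "scene" or "top" or "wrist"; returns a dict with "pixels" (480x640x3 uint8, red, green, blue), "K" (3x3 intrinsics, pixels), "k1" (the pictures are not rectified: a ray, as slopes to the right and down, at radius r is drawn at 1 + k1 r^2 times it, then the intrinsics apply), "camera_from_world" (4x4, takes a point from world to camera coordinates). Camera axes: x right, y up, looking along -z (the intrinsics and any distortion apply to the point x, -y, -z); pixel columns grow to the right and rows downward; lengths in m; the calibration is good to about 2 mm. A picture is of the moment at which its call begins. There is no depth.
- close_job(): hands the job in; it is judged then, once.
The state is a dict: "t": time; "q": joint angles; "dq": joint speeds; "joint_torque": joint torques, N m; "ee_pos": TCP position; "tcp_rot": TCP orientation; "contact_force": force on the tool from outside, world axes, zero at the start; "ft_torque": the same for the moment, N m; "gripper_width": finger opening in m; "grip_force": force on a finger pad.
Only numpy, scipy, OpenCV 4.12 (cv2) and the standard library are available. Lean on these libraries where they do the work, as an engineer would, in place of code of your own. Each camera call takes 0.05 s, during which the arm holds its last target. There are 200 camera calls.

## Working session

There is one attempt and no reset: what is moved stays moved. The work goes in short steps, Python scripts to look and compute and a tool call to move; the robot and the scene stay as the last step left them, time stands still between calls to the robot, and variables do not carry over. Pictures are saved under pics/ and viewed, at most 10 in all, crops included, and the job is handed in when it is done.

Besides the shell and the picture viewer there is one more tool, called after "Call:" by a JSON object that holds its "name" and its "arguments", one argument or row to a line. step_arm: Moves the arm, as the interface text tells. Its arguments: {"type":"object","properties":{"targets":{"type":"array"},"gripper":{"type":"number"},"squeeze":{"type":"number"}},"required":["targets"]}

```bash
mkdir -p pics; cat > h.py <<'E'
import numpy as np, cv2
from scipy.spatial.transform import Rotation as R
from station import readout, viewer, env
def shot(name,fn=None):
    c=viewer.camera(name)
    if fn: cv2.imwrite('pics/'+fn+'.png',cv2.cvtColor(c['pixels'],cv2.COLOR_RGB2BGR))
    np.savez(''+name+'.npz',**{k:np.array(v) for k,v in c.items() if k!='name'})
    return c
def load(name): return dict(np.load(''+name+'.npz'))
def D(c): return np.array([float(c['k1']),0,0,0])
def ray(c,uv,z):
    p=cv2.undistortPoints(np.array([[uv]],float),np.array(c['K'],float),D(c))[0,0]
    T=np.array(c['camera_from_world']); Rw=T[:3,:3].T; o=-Rw@T[:3,3]
    d=Rw@np.array([p[0],-p[1],-1]); return o+d*(z-o[2])/d[2]
def proj(c,P):
    T=np.array(c['camera_from_world']); X=(T[:3,:3]@np.array(P,float).reshape(-1,3).T).T+T[:3,3]
    X=X*[1,-1,-1]; return cv2.projectPoints(X.reshape(-1,1,3),np.zeros(3),np.zeros(3),np.array(c['K'],float),D(c))[0][:,0]
def totool(P,rot):  # world point -> shift mm in tool axes
    s=readout.sense(); return R.from_quat(s['tcp_rot']).inv().apply(np.array(P)-s['ee_pos'])*1000
E
python3 - <<'E'
from h import *
a=shot('top','top0');b=shot('scene','scene0')
s=readout.sense();print(s['t'],s['ee_pos'],s['tcp_rot'],env.grasp_offset,s['contact_force'])
for c in(a,b):print(c['K'],c['k1'],c['camera_from_world'])
E
```

```text
0.1 [ 0.25557168 -0.56948811  0.20785902] [ 9.77846314e-01  2.09321479e-01 -1.43109354e-04 -1.04155738e-03] 0.0187 [ 0.36475273  0.16547809 -0.04176069]
[[437.23088038   0.         316.58870745]
 [  0.         437.23088038 238.54191439]
 [  0.           0.           1.        ]] -0.0028017881672957193 [[ 0.0025594  -0.99999167  0.00317813  0.02126256]
 [ 0.99467261  0.00287328  0.10304438 -0.5652523 ]
 [-0.10305266  0.00289747  0.99467168 -1.13441614]
 [ 0.          0.          0.          1.        ]]
[[451.82701656   0.         316.57881081]
 [  0.         451.82701656 234.70082392]
 [  0.           0.           1.        ]] -0.021371101298664926 [[-2.94751908e-02  9.99565488e-01  2.17568734e-04  2.18893038e-02]
 [-7.14781016e-01 -2.12296176e-02  6.99026039e-01  2.71688788e-01]
 [ 6.98726923e-01  2.04484119e-02  7.15096182e-01 -1.53827415e+00]
 [ 0.00000000e+00  0.00000000e+00  0.00000000e+00  1.00000000e+00]]
```

View pics/top0.png

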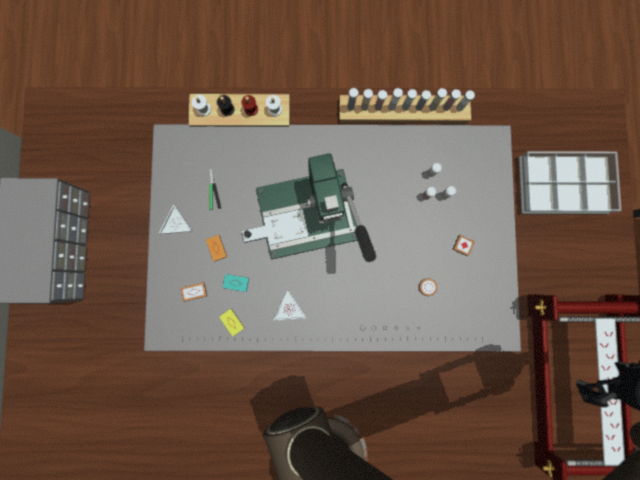

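View pics/scene0.png

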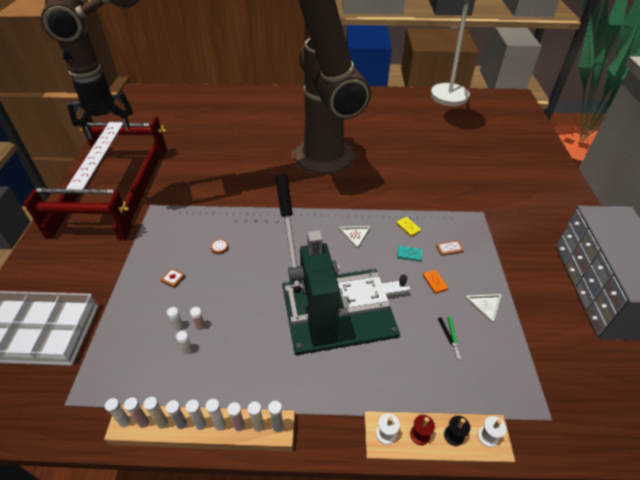

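Candidates in the top view are walnut with a white/red panel (193,292), orange (217,247), turquoise (236,283), yellow (231,322), round (428,287) and square (464,245). I choose (193,292). The nest is at about (287,226), the knob at about (248,233), and the lever grip at about (366,244). Next is a close crop to check the choice.

```bash
python3 - <<'E'
from h import *
a=load('top')['pixels'];b=load('scene')['pixels']
f=lambda im,x,y,w,h,k:cv2.resize(im[y:y+h,x:x+w],None,fx=k,fy=k,interpolation=cv2.INTER_CUBIC)
l=f(a,170,275,50,37,8); r=f(b,425,230,50,37,8)
m=f(a,235,195,100,37*1,8)
t=f(a,230,190,100,37*1+0,8)
n=f(a,230,195,100,38,8)
n=f(a,225,185,133,100,3); n2=f(b,275,170,133,100,3)
im=np.vstack([np.hstack([l,r])[:,:798],np.hstack([n,n2])])
cv2.imwrite('pics/crop1.png',im[...,::-1]);print(im.shape)
E
```

```text
(596, 798, 3)
```

View pics/crop1.png

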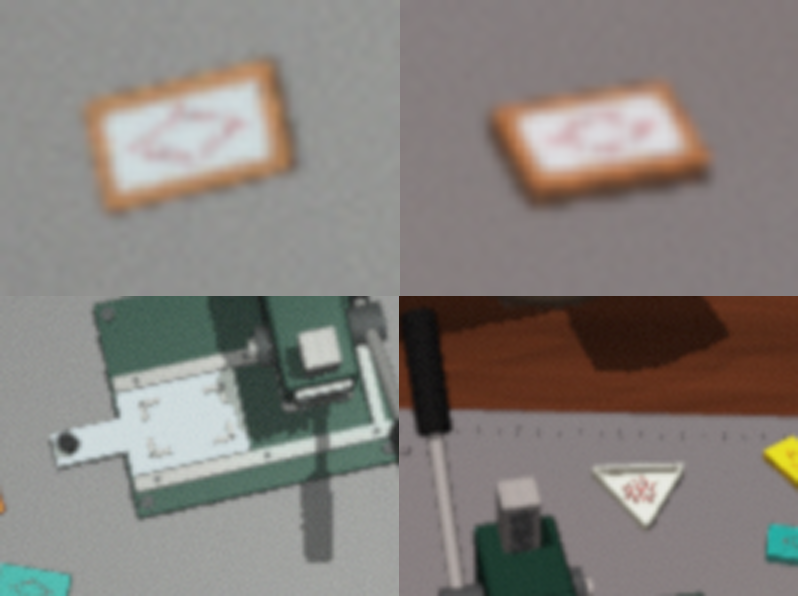

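```bash
python3 - <<'E'
from h import *
a=load('top')
B=ray(a,(193.8,292),.012);print('brooch',B)
cs=np.array([[88,103],[270,60],[295,165],[108,210]])/8+[170,275]
W=np.array([ray(a,p,.012) for p in cs]);print(W,np.linalg.norm(np.roll(W,-1,0)-W,axis=1), W.mean(0))
N=ray(a,(287.3,226.3),.03);K=ray(a,(247.7,234),.06);print('nest',N,'knob',K,np.linalg.norm((N-K)[:2]),np.degrees(np.arctan2(*(K-N)[1::-1])))
loc=np.array([[148,404],[217,388],[230,435],[157,450]])-[0,296];loc=loc/3+[225,185]
print([ray(a,p,.036) for p in loc])
s=readout.sense();print(R.from_quat(s['tcp_rot']).as_matrix())
c=shot('wrist');Rw=c['camera_from_world'][:3,:3].T;o=-Rw@c['camera_from_world'][:3,3]
Rt=R.from_quat(s['tcp_rot']);print('cam in tool',Rt.inv().apply(o-s['ee_pos']),Rt.inv().as_matrix()@Rw,c['K'])
print(totool([B[0],B[1],.25],0))
E
```

```text
brooch [0.42278273 0.34965185 0.012     ]
[[0.43361537 0.38412603 0.012     ]
 [0.44804783 0.3238737  0.012     ]
 [0.41329172 0.31454747 0.012     ]
 [0.39828605 0.37626892 0.012     ]] [0.06195675 0.03598563 0.06351936 0.03619247] [0.42331025 0.34970403 0.012     ]
nest [0.59769857 0.10098809 0.03      ] knob [0.57331776 0.20148349 0.06      ] 0.10341057846470178 103.63684321736838
[array([0.61099794, 0.13516555, 0.036     ]), array([0.62550127, 0.07419046, 0.036     ]), array([0.58357353, 0.06241138, 0.036     ]), array([0.57005995, 0.12671576, 0.036     ])]
[[ 9.12368996e-01  4.09368176e-01 -7.15918574e-04]
 [ 4.09368772e-01 -9.12366867e-01  1.97705437e-03]
 [ 1.56162755e-04 -2.09687782e-03 -9.99997789e-01]]
cam in tool [ 0.07436605  0.0004339  -0.16498485] [[-3.37963941e-04  9.55951857e-01  2.93523309e-01]
 [ 9.99999478e-01  6.05964786e-04 -8.22113234e-04]
 [-9.63765462e-04  2.93522879e-01 -9.55951563e-01]] [[351.20287295   0.         320.55339272]
 [  0.         351.20287295 236.89359099]
 [  0.           0.           1.        ]]
[ 528.87089623 -770.32824688  -40.54198586]
```

```bash
cat >> h.py <<'E'
def go(*pts,yaw=103.6):
    s=readout.sense();Rt=R.from_quat(s['tcp_rot'])
    for p in pts:
        t=R.from_matrix(np.array([[np.cos(y:=np.radians(yaw)),np.sin(y),0],[np.sin(y),-np.cos(y),0],[0,0,-1]]))
        print(p,np.round(Rt.inv().apply(np.array(p)-s['ee_pos'])*1000,1),np.round((Rt.inv()*t).as_rotvec(degrees=True),2))
E
python3 -c "
from h import *
go((.35,-.09,.26),(.423,.35,.12))"
```

```text
(0.35, -0.09, 0.26) [ 282.5 -399.   -51.2] [ -0.08  -0.08 -79.43]
(0.423, 0.35, 0.12) [ 529.2 -770.3   89.5] [ -0.08  -0.08 -79.43]
```

Call:
{"name": "step_arm", "arguments": {
  "targets": [
    [[282,-399,-51],[0,0,-79.4]],
    [[282,-399,-51],[0,0,-79.4]],
    [[282,-399,-51],[0,0,-79.4]],
    [[282,-399,-51],[0,0,-79.4]],
    [[282,-399,-51],[0,0,-79.4]],
    [[282,-399,-51],[0,0,-79.4]],
    [[282,-399,-51],[0,0,-79.4]],
    [[282,-399,-51],[0,0,-79.4]],
    [[282,-399,-51],[0,0,-79.4]],
    [[282,-399,-51],[0,0,-79.4]],
    [[282,-399,-51],[0,0,-79.4]],
    [[282,-399,-51],[0,0,-79.4]]
  ],
  "gripper": 85
}}

```text
t: 1.35
ee_pos: [0.3498, -0.0901, 0.26]
tcp_rot: [0.617, 0.787, -0.0, 0.0]
contact_force: [-1.0, -0.7, -0.7]
gripper_width: 0.085
grip_force: 0.0
```

```bash
python3 -c "
from h import *
s=readout.sense();print(s['t'],s['ee_pos'],s['q']);go((.423,.35,.26),(.423,.35,.12))"
```

```text
1.35 [ 0.34978189 -0.09012472  0.25996873] [-3.72172979e-01 -2.92718527e-01  2.13457791e+00 -7.94297779e-04
  1.29926509e+00 -6.11843569e-01]
(0.423, 0.35, 0.26) [ 4.101e+02  1.757e+02 -4.000e-01] [-0.    0.05  0.14]
(0.423, 0.35, 0.12) [410.3 175.7 139.6] [-0.    0.05  0.14]
```

Call:
{"name": "step_arm", "arguments": {
  "targets": [
    [[410,176,140],[0,0,0]],
    [[410,176,140],[0,0,0]],
    [[410,176,140],[0,0,0]],
    [[410,176,140],[0,0,0]],
    [[410,176,140],[0,0,0]],
    [[410,176,140],[0,0,0]],
    [[410,176,140],[0,0,0]],
    [[410,176,140],[0,0,0]],
    [[410,176,140],[0,0,0]],
    [[410,176,140],[0,0,0]],
    [[410,176,140],[0,0,0]],
    [[410,176,140],[0,0,0]]
  ]
}}

```text
t: 2.55
ee_pos: [0.4251, 0.3471, 0.1193]
tcp_rot: [0.619, 0.785, -0.001, 0.0]
contact_force: [0.2, -0.6, 1.1]
gripper_width: 0.0849
grip_force: 0.0
```

```bash
python3 - <<'E'
from h import *
s=readout.sense();print(s['t'],s['ee_pos'])
c=shot('wrist','w1')
print(proj(c,[[.4233,.3497,.012]]))
E
```

```text
2.55 [0.42505568 0.34710636 0.11927049]
[[319.94916501 221.86169701]]
```

View pics/w1.png

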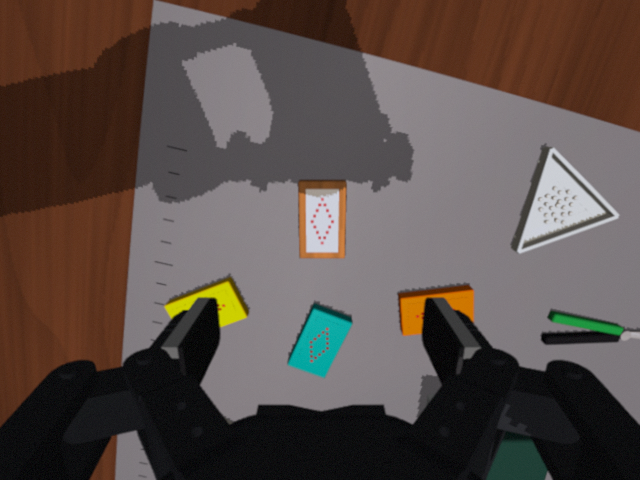

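The wrist view shows the walnut brooch at (322,219), with turquoise, yellow and orange look-alikes below it in the picture. None of them is under the finger path.

```bash
cat >> h.py <<'E'
from scipy.optimize import minimize
def fitbox(c,mask,x0,dims,z0):
    sx,sy,h=dims
    def sil(x):
        P=[]
        for a in(-1,1):
            for b in(-1,1):
                v=np.array([a*sx/2,b*sy/2]);t=x[2];v=np.array([[np.cos(t),-np.sin(t)],[np.sin(t),np.cos(t)]])@v
                for z in(z0,z0+h):P.append([x[0]+v[0],x[1]+v[1],z])
        return cv2.convexHull(proj(c,P).astype(np.float32))
    def cost(y):
        x=np.array([x0[0]+y[0]*.001,x0[1]+y[1]*.001,x0[2]+y[2]*.02])
        m=np.zeros((480,640),np.uint8);cv2.fillConvexPoly(m,np.round(sil(x)*16).astype(np.int32),255,cv2.LINE_AA,4)
        return np.abs(m.astype(float)-mask).sum()/255
    r=minimize(cost,[0,0,0],method='Nelder-Mead',options=dict(initial_simplex=[[0,0,0],[4,0,0],[0,4,0],[0,0,4]],xatol=.01,fatol=.1))
    return np.array(x0)+r.x*[.001,.001,.02],r.fun
E
python3 - <<'E'
from h import *
c=load('wrist');im=c['pixels'].astype(int)
r,g,b=im[...,0],im[...,1],im[...,2]
roi=np.zeros((480,640),bool);roi[165:275,280:365]=1
gray=(abs(r-g)<25)&(abs(g-b)<25)&(r<165)
m=((~gray)&roi).astype(np.uint8)*255
m=cv2.morphologyEx(m,cv2.MORPH_CLOSE,np.ones((9,9)));m=cv2.morphologyEx(m,cv2.MORPH_OPEN,np.ones((7,7)))
print(cv2.minAreaRect(np.argwhere(m>0)[:,::-1].astype(np.float32)),(m>0).sum())
x,f=fitbox(c,m,[.4233,.3497,np.radians(13.6)],(.038,.064,.012),0);print(x,np.degrees(x[2]),f)
yaw=90+np.degrees(x[2])
go((x[0],x[1],.06),(x[0],x[1],.008),yaw=yaw)
E
```

```text
((322.0, 219.5), (77.0, 48.0), 90.0) 3682
[0.42482598 0.34910339 0.23793906] 13.63290405908302 267.52941176470586
(np.float64(0.4248259800008778), np.float64(0.34910338585220246), 0.06) [ 2.2  0.3 59.8] [-0.07  0.07 -0.18]
(np.float64(0.4248259800008778), np.float64(0.34910338585220246), 0.008) [  2.3   0.4 111.8] [-0.07  0.07 -0.18]
```

Call:
{"name": "step_arm", "arguments": {
  "targets": [
    [[-1,2,30],[0,0,0]],
    [[-1,2,60],[0,0,0]],
    [[-1,2,80],[0,0,0]],
    [[-1,2,80],[0,0,0]],
    [[-1,2,80],[0,0,0]],
    [[-1,2,80],[0,0,0]]
  ]
}}

```text
t: 3.2
ee_pos: [0.4285, 0.3487, 0.0419]
tcp_rot: [0.619, 0.785, 0.002, 0.001]
contact_force: [0.6, 0.4, 0.0]
gripper_width: 0.0846
grip_force: 0.0
```

```bash
python3 -c "
from h import *
s=readout.sense();print(s['t'],s['ee_pos']);go((.4248,.3491,.001),yaw=103.6)"
```

```text
3.2 [0.42848156 0.34872621 0.04192362]
(0.4248, 0.3491, 0.001) [ 1.2 -3.6 40.9] [ 0.18 -0.06 -0.1 ]
```

Call:
{"name": "step_arm", "arguments": {
  "targets": [
    [[1,-3.5,20],[0,0,0]],
    [[1,-3.5,40],[0,0,0]],
    [[1,-3.5,40.5],[0,0,0]],
    [[1,-3.5,40.5],[0,0,0]]
  ]
}}

```text
t: 3.6
ee_pos: [0.4239, 0.3491, 0.0005]
tcp_rot: [0.619, 0.786, 0.001, 0.0]
contact_force: [0.0, 0.4, -0.9]
gripper_width: 0.0848
grip_force: 0.0
```

Call:
{"name": "step_arm", "arguments": {
  "targets": [
    [[0,0,0],[0,0,0]],
    [[0,0,0],[0,0,0]],
    [[0,0,0],[0,0,0]],
    [[0,0,0],[0,0,0]],
    [[0,0,0],[0,0,0]],
    [[0,0,0],[0,0,0]],
    [[0,0,0],[0,0,0]],
    [[0,0,0],[0,0,0]]
  ],
  "gripper": 30,
  "squeeze": 25
}}

```text
t: 4.4
ee_pos: [0.4231, 0.3487, -0.0006]
tcp_rot: [0.619, 0.786, -0.0, -0.0]
contact_force: [0.4, 0.2, 0.1]
gripper_width: 0.0304
grip_force: 0.0
```

```bash
python3 -c "
from h import *
c=shot('wrist','w2');s=readout.sense();print(s['ee_pos'],s['gripper_width'],s['grip_force'])"
```

```text
[ 0.42318096  0.3486706  -0.00060689] 0.03011357412751732 0.0
```

View pics/w2.png

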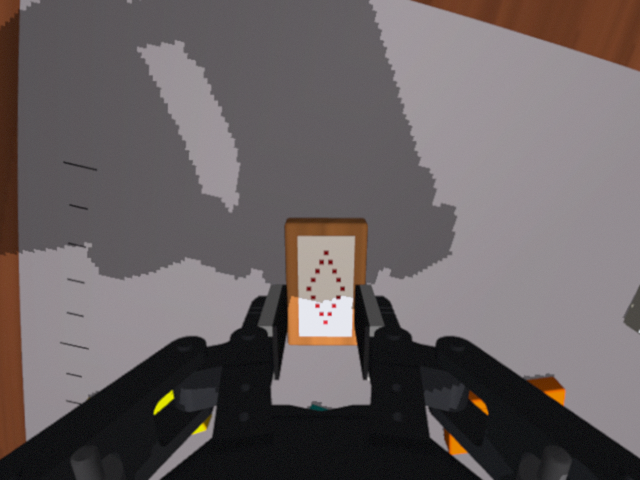

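```bash
python3 - <<'E'
from h import *
c=load('wrist');s=readout.sense();Rt=R.from_quat(s['tcp_rot'])
for z in(0,-.006,-.012,-.019):
  print(z,proj(c,[s['ee_pos']+Rt.apply([x,y,z]) for x in(.011,-.011) for y in(-.015,.015)]).round(0).tolist())
print(proj(c,[[.4248,.3491,.012]]))
im=c['pixels'].astype(int)[210:290,270:385];r,g,b=im[...,0],im[...,1],im[...,2]
print([ray(c,p,.012) for p in((286,219),(367,219))])
crop=cv2.resize(c['pixels'][200:400,200:440],None,fx=3.2,fy=3,interpolation=cv2.INTER_CUBIC);cv2.imwrite('pics/c2.png',crop[...,::-1])
E
```

```text
0 [[291.0, 261.0], [351.0, 261.0], [292.0, 300.0], [350.0, 300.0]]
-0.006 [[290.0, 265.0], [352.0, 265.0], [291.0, 306.0], [351.0, 306.0]]
-0.012 [[289.0, 270.0], [353.0, 270.0], [290.0, 311.0], [352.0, 312.0]]
-0.019 [[288.0, 276.0], [354.0, 276.0], [289.0, 319.0], [353.0, 319.0]]
[[324.54684664 291.52069558]]
[array([0.39958574, 0.37965779, 0.012     ]), array([0.43478982, 0.38815842, 0.012     ])]
```

View pics/c2.png

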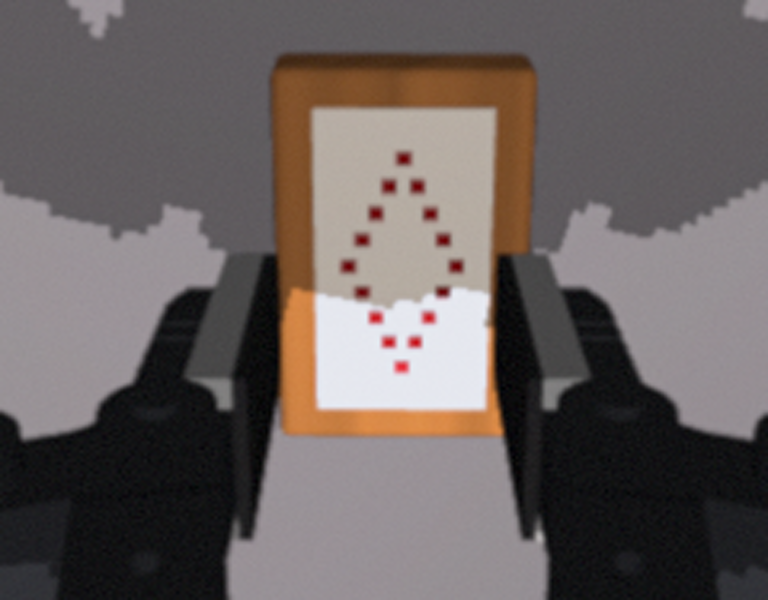

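The picture shows the brooch untouched at (326,282), with both finger tips at (286,285) and (356,285). They hang above its top because their scale is larger than the brooch's. The tips stand higher than assumed, so I open to 55 mm and go down slowly, watching the force.

Call:
{"name": "step_arm", "arguments": {
  "targets": [
    [[0,0,0],[0,0,0]],
    [[0,0,0],[0,0,0]],
    [[0,0,0],[0,0,0]],
    [[0,0,1],[0,0,0]],
    [[0,0,2],[0,0,0]],
    [[0,0,3],[0,0,0]],
    [[0,0,3],[0,0,0]]
  ],
  "gripper": 55
}}

```text
t: 5.15
ee_pos: [0.423, 0.3486, -0.0038]
tcp_rot: [0.619, 0.786, -0.0, -0.0]
contact_force: [-0.1, -0.5, 0.6]
gripper_width: 0.0551
grip_force: 0.0
```

```bash
python3 -c "
from h import *
c=shot('wrist','w3');s=readout.sense();print(s)"
```

```text
{'t': 5.2, 'q': array([ 6.09770311e-01,  4.61116362e-01,  1.93012750e+00, -4.34250686e-06,
        7.50708858e-01,  3.72958040e-01]), 'dq': array([ 0.0003067 , -0.00124649, -0.00218311,  0.00123178,  0.00141442,
       -0.00091738]), 'joint_torque': array([-1.43044042e-03, -3.95253289e+01, -1.92688501e+01, -6.24287352e-06,
        3.09839186e-05, -1.94762129e-05]), 'ee_pos': array([ 0.42309839,  0.34862863, -0.00368725]), 'tcp_rot': array([ 6.18624210e-01,  7.85686995e-01, -1.72736197e-04, -5.07592215e-05]), 'contact_force': array([-0.01272917,  0.20688583, -0.01260219]), 'ft_torque': array([-0.00086032, -0.0351338 , -0.01939971]), 'grip_force': 0.0, 'gripper_width': 0.05482665026110231}
```

View pics/w3.png

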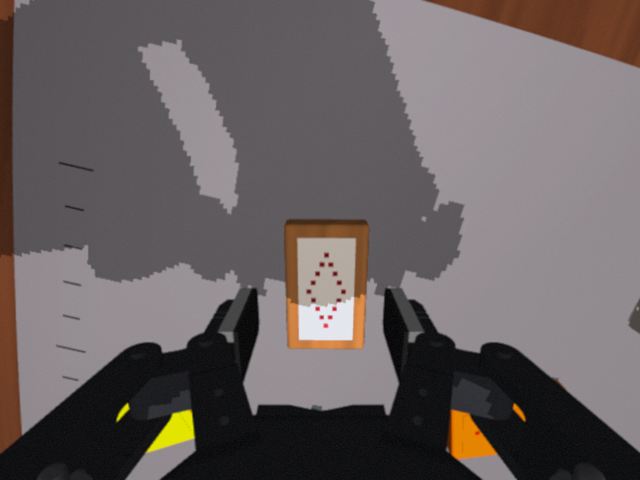

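The tips at (259,290) and (384,290) straddle the brooch at (326,288) and are still clearly above the table, with no contact. I keep lowering.

Call:
{"name": "step_arm", "arguments": {
  "targets": [
    [[0,0,2],[0,0,0]],
    [[0,0,4],[0,0,0]],
    [[0,0,6],[0,0,0]],
    [[0,0,8],[0,0,0]],
    [[0,0,9],[0,0,0]],
    [[0,0,10],[0,0,0]],
    [[0,0,10],[0,0,0]]
  ]
}}

```text
t: 5.9
ee_pos: [0.4231, 0.3487, -0.0137]
tcp_rot: [0.619, 0.786, -0.0, -0.0]
contact_force: [-0.4, 0.3, 0.6]
gripper_width: 0.0549
grip_force: 0.0
```

Call:
{"name": "step_arm", "arguments": {
  "targets": [
    [[0,0,1],[0,0,0]],
    [[0,0,2],[0,0,0]],
    [[0,0,3],[0,0,0]],
    [[0,0,4],[0,0,0]],
    [[0,0,5],[0,0,0]],
    [[0,0,5],[0,0,0]]
  ]
}}

```text
t: 6.5
ee_pos: [0.4231, 0.3486, -0.0187]
tcp_rot: [0.619, 0.786, -0.0, -0.0]
contact_force: [0.0, 0.5, -0.6]
gripper_width: 0.055
grip_force: 0.0
```

Call:
{"name": "step_arm", "arguments": {
  "targets": [
    [[0,0,1],[0,0,0]],
    [[0,0,2],[0,0,0]],
    [[0,0,2],[0,0,0]],
    [[0,0,2],[0,0,0]]
  ]
}}

```text
t: 6.9
ee_pos: [0.4232, 0.3487, -0.0206]
tcp_rot: [0.619, 0.786, -0.0, -0.0]
contact_force: [-0.1, -1.1, -1.4]
gripper_width: 0.0549
grip_force: 0.0
```

Call:
{"name": "step_arm", "arguments": {
  "targets": [
    [[0,0,0],[0,0,0]],
    [[0,0,0],[0,0,0]],
    [[0,0,0],[0,0,0]],
    [[0,0,0],[0,0,0]],
    [[0,0,0],[0,0,0]],
    [[0,0,0],[0,0,0]]
  ],
  "gripper": 30,
  "squeeze": 25
}}

```text
t: 7.5
ee_pos: [0.4235, 0.3489, -0.0203]
tcp_rot: [0.619, 0.786, 0.0, 0.0]
contact_force: [0.4, -0.4, 2.4]
gripper_width: 0.037
grip_force: 26.0
```

```bash
python3 - <<'E'
from h import *
c=shot('wrist');s=readout.sense();print(s['ee_pos'],s['gripper_width'],s['grip_force'],s['contact_force'])
cv2.imwrite('pics/c4.png',cv2.resize(c['pixels'][200:400,200:440],None,fx=3,fy=3)[...,::-1])
E
```

```text
[ 0.42352377  0.34894185 -0.02030426] 0.03725850821142385 26.003150939941406 [ 0.250351   -0.04211389  1.89735492]
```

View pics/c4.png

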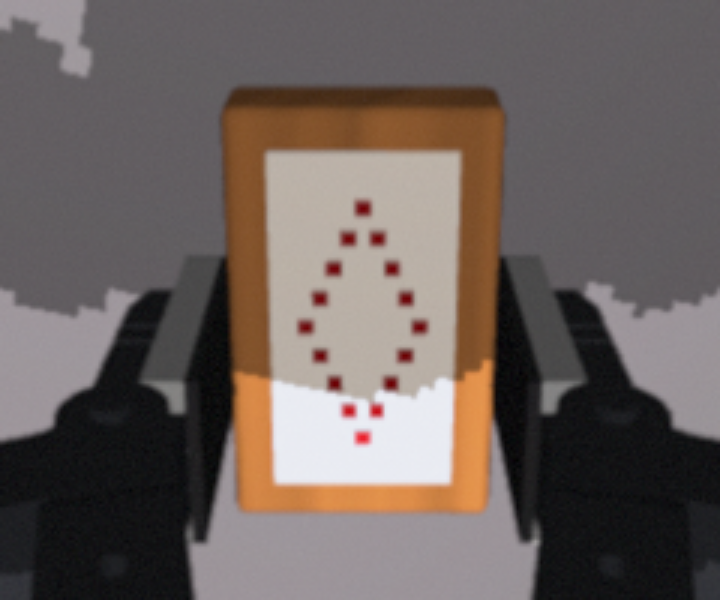

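The brooch is gripped: pads on both long sides, panel centre at about (321,306) in the full frame, 26 N. I lift it and go above the nest at the same viewing geometry.

```bash
python3 - <<'E'
from h import *
c=load('wrist');s=readout.sense();Rt=R.from_quat(s['tcp_rot'])
def sh(pts):
    W=np.array([ray(c,np.array(p)/3+[200,200],.012) for p in pts]);T=Rt.inv().apply(W-s['ee_pos'])*1000
    print(T.round(1),T.mean(0),np.linalg.norm(np.roll(W,-1,0)-W,axis=1))
    e=T[0]-T[3]+T[1]-T[2];print('yaw off',np.degrees(np.arctan2(e[1],e[0])));return T.mean(0)
sh([(265,152),(462,150),(452,485),(273,485)])
sh([(223,110),(502,110),(487,512),(240,512)])
go((.42,.34,.1),(.59,.105,.16),(.59,.105,.13))
E
```

```text
[[ 27.5 -13.1 -32.3]
 [ 27.8  13.2 -32.3]
 [-24.9  13.2 -32.3]
 [-24.9 -13.4 -32.3]] [  1.38063074  -0.04090505 -32.30394079] [0.02626999 0.05270492 0.0266076  0.05243368]
yaw off 0.14774331805756227
[[ 33.4 -18.5 -32.3]
 [ 33.4  18.3 -32.3]
 [-29.7  18.6 -32.3]
 [-29.7 -18.5 -32.3]] [ 1.82699795e+00 -3.15730988e-02 -3.23038225e+01] [0.03676927 0.06310228 0.03708415 0.06311718]
yaw off -0.1298852422828271
(0.42, 0.34, 0.1) [  -7.8   -5.5 -120.3] [ 0.03 -0.01 -0.03]
(0.59, 0.105, 0.16) [-276.1  104.7 -180.3] [ 0.03 -0.01 -0.03]
(0.59, 0.105, 0.13) [-276.1  104.7 -150.3] [ 0.03 -0.01 -0.03]
```

Call:
{"name": "step_arm", "arguments": {
  "targets": [
    [[0,0,-30],[0,0,0]],
    [[0,0,-70],[0,0,0]],
    [[0,0,-110],[0,0,0]],
    [[0,0,-120],[0,0,0]],
    [[0,0,-120],[0,0,0]]
  ]
}}

```text
t: 8.05
ee_pos: [0.4246, 0.3497, 0.1015]
tcp_rot: [0.619, 0.786, 0.002, 0.001]
contact_force: [0.4, 0.6, -1.3]
gripper_width: 0.0376
grip_force: 25.8
```

```bash
python3 -c "
from h import *
s=readout.sense();print(s['ee_pos'],s['gripper_width'],s['grip_force']);go((.51,.079,.1),(.51,.079,.07))"
```

```text
[0.42456258 0.34968736 0.10146715] 0.037563090337992926 25.75553297996521
(0.51, 0.079, 0.1) [-283.2   19.5    1.1] [ 0.23 -0.09 -0.03]
(0.51, 0.079, 0.07) [-283.2   19.4   31.1] [ 0.23 -0.09 -0.03]
```

Call:
{"name": "step_arm", "arguments": {
  "targets": [
    [[-40,3,0],[0,0,0]],
    [[-85,6,2],[0,0,0]],
    [[-130,9,5],[0,0,0]],
    [[-175,12,10],[0,0,0]],
    [[-220,15,20],[0,0,0]],
    [[-260,18,30],[0,0,0]],
    [[-283,19.5,31],[0,0,0]],
    [[-283,19.5,31],[0,0,0]],
    [[-283,19.5,31],[0,0,0]],
    [[-283,19.5,31],[0,0,0]]
  ]
}}

```text
t: 9.05
ee_pos: [0.5072, 0.079, 0.0673]
tcp_rot: [0.618, 0.786, -0.001, -0.001]
contact_force: [0.4, 0.5, 0.6]
gripper_width: 0.0373
grip_force: 25.7
```

```bash
python3 -c "
from h import *
c=shot('wrist','w5');s=readout.sense();print(s['ee_pos'],s['gripper_width'],s['grip_force']);print(proj(c,[[.5976,.1,.03],[.573,.2015,.062]]))
np.savez('w5s',p=s['ee_pos'],r=s['tcp_rot'])"
```

```text
[0.50754482 0.07924118 0.0677501 ] 0.03693537188247625 25.745134949684143
[[471.68964718 256.8917423 ]
 [527.85708671  62.58874413]]
```

View pics/w5.png

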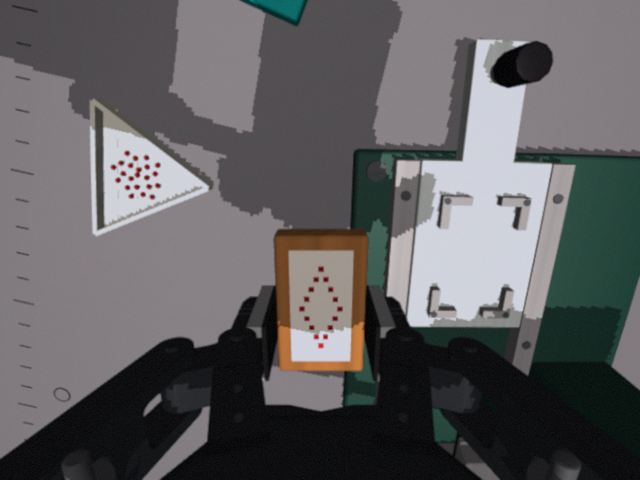

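The wrist picture shows the nest's four locators at about (455,208), (517,210), (440,303) and (499,303), the knob at (535,60), and the brooch in the grip at (321,300). I fit the locators numerically.

```bash
python3 - <<'E'
from h import *
c=load('wrist');im=c['pixels'].astype(int)
for y0,x0 in((190,434),(280,424)):
  print('\n'.join(' '.join('%3d'%im[y,x].mean() for x in range(x0,x0+100,3)) for y in range(y0,y0+46,3)));print()
print(im[200,446],im[215,455],im[250,480],im[302,437],im[200,468])
E
```

```text
213 214 195 210 213 215 214 212 211 214 214 213 213 213 213 213 214 214 213 212 211 213 213 214 213 213 212 212 213 212 213 212 212 212
159 214 149 143 144 156 189 201 138 155 185 195 214 213 214 212 213 214 214 213 212 209 212 193 157 201 213 214 161 186 204 213 212 213
184 213 151  81 123 121 111 111 108 110 107  95 134 202 213 213 212 214 214 212 211 125  90  94  88  86  90 107  98 101  98 186 212 213
210 214 114 113  93  98 172 176 176 174 173 174 172 197 212 212 213 213 212 213 212 145  41 155 169 166 163 164 163 163 151 100 146 214
214 216  85 137  94  96 171 175 176 176 174 173 173 207 214 213 213 214 214 212 215 112  40 163 168 167 168 167 167 166  90  88 122 212
213 208  55 156 172 173 192 194 193 193 189 186 187 211 213 212 212 213 212 213 214 187 125 173 171 169 168 165 166 164 138 105 176 213
198 178  45 166 178 177 214 214 212 214 213 213 213 212 214 213 213 213 212 213 213 212 213 213 214 214 214 132  43 106 166 165 197 212
212 181  46 174 176 178 213 214 214 213 214 214 212 213 212 213 213 213 213 213 213 212 213 213 212 213 207  94  42 134 166 165 205 213
213 193  53 
[... 2620 characters left out ...]
 213 212 212 212 213 210 117  43 162 167 167 120 100 101  92  51  79 137 136 135 136 104
212 199 159  95 140 172 169 170 169 168 169 210 213 213 211 214 214 174 144 101 162 151 139 149 100  98  86  54  87 138 137 135 130  94
213 214 213 209 163 195 144 153 156 193 208 139 154 186 197 210 159 138 142 143 141 140 138 136 135 137 138 133 142 136 138 136 114 101
213 214 214 175 142 138 141 141 144 140 137 140 142 143 139 143 139 139 142 140 141 141 140 136 137 139 138 137 141 136 136 136  89 101
205 204 150 135 140 136 140 141 142 138 136 140 140 142 139 143 137 136 140 139 140 137 137 136 139 140 138 138 142 137 138 137  74 101

[92 92 93] [207 210 221] [207 210 220] [177 168 169] [179 170 171]
```

```bash
cat > nest.py <<'E'
from h import *
c=load('wrist');im=c['pixels'].astype(int);mn=im.mean(2)
tint=im[...,0]-im[...,2]
m=((mn>157)&(mn<186)&(tint>0)).astype(float)
roi=np.zeros((480,640),bool);roi[186:325,426:534]=1
m*=roi
def model(x):
    cx,cy,t,ax=x[0],x[1],x[2],x[3]
    Rm=np.array([[np.cos(t),-np.sin(t)],[np.sin(t),np.cos(t)]])
    M=np.zeros((480,640),np.uint8)
    for sx in(-1,1):
        for sy in(-1,1):
            for (x0,x1,y0,y1) in((20.5,25.5,19.5,38.5),(20.5-ax,25.5,33.5,38.5)):
                P=[[sx*a*1e-3,sy*b*1e-3] for a,b in((x0,y0),(x1,y0),(x1,y1),(x0,y1))]
                P=np.array(P)@Rm.T+[cx,cy]
                cv2.fillConvexPoly(M,np.round(proj(c,np.c_[P,np.full(4,.036)])*16).astype(np.int32),255,cv2.LINE_AA,4)
    return M/255.
def cost(y): return np.abs(model([.5976+y[0]*1e-3,.1+y[1]*1e-3,np.radians(13.6+y[2]),10+y[3]])-m)[roi].sum()
best=None
for s in((0,0,0,0),(3,3,0,0),(-3,3,0,0),(3,-3,0,0),(-3,-3,0,0)):
    s=np.array(s,float);r=minimize(cost,s,method='Nelder-Mead',options=dict(initial_simplex=np.vstack([s,s+np.diag([3,3,1.5,3])]),xatol=.01,fatol=.05))
    print(r.x.round(2),r.fun,m.sum())
    if best is None or r.fun<best.fun:best=r
x=[.5976+best.x[0]*1e-3,.1+best.x[1]*1e-3,13.6+best.x[2]]
print(x)
ov=c['pixels'].copy();M=model([x[0],x[1],np.radians(x[2]),10+best.x[3]]);ov[M>.5]=[255,0,0]
cv2.imwrite('pics/ov.png',ov[...,::-1])
e=M-m; 
for n,(a,b,d,f) in dict(TL=(186,245,430,475),TR=(186,245,490,534),BL=(275,325,426,465),BR=(275,325,470,520)).items():print(n,M[a:b,d:f].sum(),m[a:b,d:f].sum(),np.abs(e[a:b,d:f]).sum())
E
python3 nest.py
```

```text
[ 1.52  0.32 -0.99  0.93] 1108.8549019607844 1282.0
[ 1.66 -0.4  -0.89  0.79] 1108.7490196078431 1282.0
[ 0.96  0.22 -0.79  0.36] 1130.294117647059 1282.0
[ 1.64 -0.   -0.91  0.93] 1109.7960784313725 1282.0
[ 1.62  0.06 -0.78  0.98] 1108.8156862745097 1282.0
[np.float64(0.5992593932492599), np.float64(0.09960102512200254), np.float64(12.712144602004539)]
TL 527.7176470588234 322.0 214.99607843137252
TR 513.4549019607844 308.0 219.4549019607843
BL 412.61176470588236 256.0 160.54117647058823
BR 405.4196078431373 146.0 263.75686274509803
```

```bash
sed -i "s/^m\*=roi/m=cv2.morphologyEx(((mn>150)\&(mn<196)\&(im[...,2]-im[...,0]<4)).astype(np.uint8),cv2.MORPH_CLOSE,np.ones((5,5))).astype(float)*roi/" nest.py; cat >> nest.py <<'E'
ch=np.array(['.','m','F','#'])  # m mask only, F model only
for a,b,d,f in((188,236,434,476),(284,322,424,462),(188,236,492,532)):
    k=(m[a:b,d:f]>.5)*1+(M[a:b,d:f]>.5)*2
    print('\n'.join(''.join(ch[r]) for r in k[::2]));print()
E
python3 nest.py
```

```text
[ 1.78  0.01 -0.5   1.37] 1113.3254901960784 1657.0
[ 1.83 -0.06 -0.5   1.39] 1114.1764705882354 1657.0
[ 1.65  0.01 -0.58  1.32] 1112.243137254902 1657.0
[ 1.79 -0.06 -0.51  1.37] 1113.9333333333334 1657.0
[ 1.74  0.07 -0.61  1.29] 1111.764705882353 1657.0
[np.float64(0.599342179898269), np.float64(0.10006657912492904), np.float64(12.985876949854068)]
TL 539.6941176470589 439.0 209.4470588235294
TR 521.8627450980393 378.0 201.66666666666669
BL 425.28235294117644 376.0 160.03529411764706
BR 414.07450980392156 182.0 258.6156862745098
..........................................
..........................................
......mmmmmm...........mm.................
...........m...........mmmmm..............
...........#...........mmmmm..............
.........FFFFFFFF######################...
.........FFFFFFFF######################...
.........FFFFFFFF######################...
........FF############################m...
........F########FFFFFFFFFFFFFFFFFFFFF....
........F########F........................
........F########F........................
........F########F........................
..
[... 1497 characters left out ...]
FFF
...........#####################FFFFFFFF
..........m#####################FFFFFF#F
..........FFFFFFFF######FFFFFF########FF
.............................F########F.
.............................F########F.
............................FF#######F..
............................F########F..
............................F########F..
...........................FF#######F...
...........................F########F...
...........................F#######F....
..........................FF#######F....
..........................F########F....
..........................F#######F.....
.........................FFFFFFFFFF.....
........................................
........................................
```

```bash
python3 -c "
from h import *
go((.5997,.0985,.045),(.5997,.0985,.0105),yaw=103.05)"
```

```text
(0.5997, 0.0985, 0.045) [-3.  94.1 22.6] [-0.09 -0.03  0.6 ]
(0.5997, 0.0985, 0.0105) [-3.1 94.2 57.1] [-0.09 -0.03  0.6 ]
```

Call:
{"name": "step_arm", "arguments": {
  "targets": [
    [[-1,30,5],[0,0,0.3]],
    [[-2,65,10],[0,0,0.6]],
    [[-3,88,15],[0,0,0.6]],
    [[-3,94,20],[0,0,0.6]],
    [[-3,94,22.5],[0,0,0.6]],
    [[-3,94,22.5],[0,0,0.6]],
    [[-3,94,22.5],[0,0,0.6]],
    [[-3,94,22.5],[0,0,0.6]]
  ]
}}

```text
t: 9.9
ee_pos: [0.5997, 0.0973, 0.0461]
tcp_rot: [0.623, 0.782, -0.0, -0.0]
contact_force: [-0.4, -0.5, 0.6]
gripper_width: 0.0377
grip_force: 25.7
```

```bash
python3 -c "
from h import *
c=shot('wrist','w6');s=readout.sense();print(s['t'],s['ee_pos'],s['grip_force'],np.abs(s['dq']).max());go((.5997,.0985,.017),(.5997,.0985,.0105),yaw=103.05)
r,g,b=[c['pixels'][...,i].astype(int) for i in range(3)]
# brooch orange/panel in tool: panel white rows/cols
w=(b>150)&(abs(r-b)<40);w[:, :280]=0;w[:,370:]=0
print(proj(c,[[.5993,.1001,.03]]))
Rt=R.from_quat(s['tcp_rot'])
print(proj(c,[s['ee_pos']+Rt.apply([x*.001,y*.001,-.0323]) for x,y in((33.6,-19),(33.6,19),(-30.4,19),(-30.4,-19))]).round(1).tolist())
m=(r-b>40);m[:,:250]=0;m[:,400:]=0;m[:200]=0
ys,xs=np.nonzero(m);
for y in (240,250,260,270,360):
  k=np.nonzero(m[y])[0];print(y,(k.min(),k.max()) if len(k) else None)
k=np.nonzero(m[:,320])[0];print(k.min(),k.max())
"
```

```text
9.95 [0.60004929 0.09724205 0.04629324] 25.74352115392685 0.007442716887767962
(0.5997, 0.0985, 0.017) [ 1.3 -0.1 29.3] [-0.01 -0.   -0.09]
(0.5997, 0.0985, 0.0105) [ 1.3 -0.1 35.8] [-0.01 -0.   -0.09]
[[321.51368537 263.92369889]]
[[273.7, 236.6], [370.0, 236.6], [363.9, 372.4], [279.6, 372.3]]
240 (np.int64(274), np.int64(367))
250 (np.int64(275), np.int64(366))
260 (np.int64(275), np.int64(366))
270 (np.int64(276), np.int64(365))
360 (np.int64(279), np.int64(363))
230 371
```

Call:
{"name": "step_arm", "arguments": {
  "targets": [
    [[1.3,0.3,15],[0,0,0]],
    [[1.3,0.3,27],[0,0,0]],
    [[1.3,0.3,29],[0,0,0]],
    [[1.3,0.3,29],[0,0,0]],
    [[1.3,0.3,29],[0,0,0]]
  ]
}}

```text
t: 10.45
ee_pos: [0.6006, 0.0987, 0.0167]
tcp_rot: [0.623, 0.782, -0.0, -0.0]
contact_force: [0.6, 0.0, -0.4]
gripper_width: 0.0372
grip_force: 25.8
```

```bash
cat > chk.py <<'E'
from h import *
# locator tops visible past the brooch: compare tan/white boundary with model at nest estimate, each upper L outer x-arm edge
c=shot('wrist','w7');s=readout.sense();print(s['t'],s['ee_pos'],s['contact_force'],s['grip_force'])
im=c['pixels'].astype(int);mn=im.mean(2)
t=np.radians(13.05);X=np.array([np.cos(t),np.sin(t)]);Y=np.array([-np.sin(t),np.cos(t)]);N=np.array([.5993,.1001])
for a,b in((-25.5,38.5),(25.5,38.5),(-20.5,33.5),(20.5,33.5),(-25.5,19.5),(25.5,19.5)):
    p=N+X*a/1e3+Y*b/1e3;print((a,b),proj(c,[[*p,.036]]).round(1))
print('\n'.join(str(y)+' '+' '.join('%3d'%mn[y,x] for x in range(240,410,4)) for y in range(195,275,3)))
go((.5997,.0985,.0105),yaw=103.05)
E
python3 chk.py
```

```text
10.5 [0.60098673 0.09867688 0.01707074] [ 0.13342328 -0.37477692 -0.86103942] 25.751693844795227
(-25.5, 38.5) [[258.6 212.4]]
(25.5, 38.5) [[378.6 212.3]]
(-20.5, 33.5) [[270.9 223.8]]
(20.5, 33.5) [[366.4 223.7]]
(-25.5, 19.5) [[260.9 254.5]]
(25.5, 19.5) [[376.6 254.4]]
195 168 166 169 166 164 165 170 164 166 166 166 170 169 169 171 166 165 169 171 172 162 169 166 168 171 172 167 169 171 170 169 168 175 174 173 168 168 171 170 174 174 229 196
198 167 166 169 165 166 166 171 165 166 168 165 168 169 169 171 168 164 169 171 171 161 167 164 168 170 172 168 169 172 169 169 168 174 176 173 166 171 171 169 174 175 222 207
201 167 167 167 164 164 166 170 164 165 168 166 168 170 168 172 167 166 166 170 171 162 166 166 169 169 172 167 169 170 172 167 166 174 174 172 167 171 168 170 174 187 212 210
204 168 167 168 162 164 162 170 163 167 169 167 167 170 167 172 166 164 167 170 172 163 168 166 168 168 172 169 169 171 170 170 166 175 175 171 165 171 169 170 174 222 208 213
207 166 167 167 163 164 160 167 160 162 164 162 163 166 165 169 167 164 168 169 171 162 169 164 168 170 171 167 167 170 17
[... 3287 characters left out ...]
77 177 180 179 178 179 180 180 177 179 178 178 180 171  84  85  89 163 169 166 169 167 167 170 169  90 124 121
267 166 163 163 164 162 162 167 166 164  75  86  87 122 178 178 179 178 176 179 178  77 166 178 178 178 178 179 180 168  83  85  89 169 166 164 168 166 168 171 167  77 121 119
270 164 164 163 165 160 162 165 169 164  74  86  87 112 177 177 180 179 179 178 181  59 165 178 176 176 178 178 177 167  85  88  88 168 168 163 169 168 169 169 168  81 121 119
273 164 164 162 165 161 163 165 168 166  74  84  85 110 178 177 178 177 178 176 178 175 178 178 178 177 177 177 178 160  81  87  87 175 167 164 170 166 168 170 168  71 121 118
(0.5997, 0.0985, 0.0105) [ 0.1 -1.3  6.6] [ 0.02  0.   -0.08]
```

```bash
python3 -c "
from h import *
c=load('wrist');s=readout.sense();Rt=R.from_quat(s['tcp_rot'])
for x in(33,34,35):
  print(x,proj(c,[s['ee_pos']+Rt.apply([x*.001,0,z]) for z in(-.0323,-.0203,-.0193)]).round(1).tolist())
N=np.array([.5993,.1001]);t=np.radians(13.05);Y=np.array([-np.sin(t),np.cos(t)])
for b in(33.5,32.5,31.5):
  print(b,proj(c,[[*(N+Y*b/1e3),z] for z in(.036,.03)]).round(1).tolist())
mn=c['pixels'].astype(int).mean(2)
print(mn[205:240,300].round(),mn[205:240,280].round());print(mn[365:385:1,320].round())
"
```

```text
33 [[321.8, 238.0], [321.8, 229.7], [321.8, 229.0]]
34 [[321.8, 235.6], [321.8, 227.4], [321.8, 226.8]]
35 [[321.8, 233.1], [321.8, 225.1], [321.8, 224.5]]
33.5 [[318.6, 223.7], [318.7, 220.3]]
32.5 [[318.6, 226.0], [318.7, 222.4]]
31.5 [[318.6, 228.2], [318.7, 224.6]]
[167. 167. 168. 167. 163. 163. 158. 157. 158. 156. 157. 157. 157. 156.
 158. 160. 163. 165. 166. 166. 166. 167. 163. 135.  88.  53.  46.  47.
  46.  50.  59.  74.  80.  84.  86.] [165. 165. 162. 138. 100.  74.  88. 109. 119. 121. 122. 120. 123. 121.
 121. 120. 121. 127. 147. 164. 164. 165. 160. 134.  88.  55.  44.  45.
  46.  52.  62.  72.  84.  86.  87.]
[146. 148. 145. 146. 145. 147. 157. 164. 163. 137.  84.  45.  37.  35.
  39.  38.  38.  36.  40.  38.]
```

Call:
{"name": "step_arm", "arguments": {
  "targets": [
    [[0.1,-1,0],[0,0,0]],
    [[0.1,-1,1.5],[0,0,0]],
    [[0.1,-1,3],[0,0,0]],
    [[0.1,-1,4],[0,0,0]],
    [[0.1,-1,5],[0,0,0]],
    [[0.1,-1,5.5],[0,0,0]],
    [[0.1,-1,5.5],[0,0,0]]
  ]
}}

```text
t: 11.2
ee_pos: [0.5995, 0.0985, 0.0113]
tcp_rot: [0.623, 0.782, -0.0, -0.0]
contact_force: [-0.0, -0.1, 0.2]
gripper_width: 0.0374
grip_force: 25.8
```

```bash
sed -i "/195,275/d" chk.py; cat >> chk.py <<'E'
print(mn[205:240,300].round(),mn[238:246,262:284].mean(0).round(),mn[238:246,358:384].mean(0).round(),sep='\n')
E
python3 chk.py
```

```text
11.25 [0.5996412  0.09855867 0.01142258] [-1.46785772  0.90880214 -0.4497335 ] 25.752027332782745
(-25.5, 38.5) [[259.1 215.7]]
(25.5, 38.5) [[383.2 215.6]]
(-20.5, 33.5) [[271.7 227.5]]
(20.5, 33.5) [[370.6 227.3]]
(-25.5, 19.5) [[261.4 259.1]]
(25.5, 19.5) [[381. 259.]]
(0.5997, 0.0985, 0.0105) [-0.1  0.   0.9] [-0.   -0.   -0.08]
[164. 165. 163. 164. 166. 163. 149. 119.  91.  84.  92. 102. 105. 104.
 106. 105. 106. 105. 107. 111. 121. 135. 147. 130.  89.  53.  44.  45.
  46.  49.  62.  72.  81.  84.  83.]
[118. 119. 118. 119. 118. 118. 119. 119. 119. 109.  73.  55.  66.  73.
  80.  82.  85.  87.  87.  87.  86.  86.]
[ 82.  83.  83.  84.  86.  87.  88.  87.  83.  76.  57.  67. 105. 119.
 120. 120. 120. 120. 119. 120. 120. 119. 119. 129. 154. 162.]
```

Call:
{"name": "step_arm", "arguments": {
  "targets": [
    [[0,0,0.6],[0,0,0]],
    [[0,0,1.2],[0,0,0]],
    [[0,0,1.5],[0,0,0]],
    [[0,0,1.5],[0,0,0]]
  ]
}}

```text
t: 11.65
ee_pos: [0.5997, 0.0985, 0.0102]
tcp_rot: [0.623, 0.782, -0.0, 0.0]
contact_force: [0.1, 0.2, 1.3]
gripper_width: 0.0369
grip_force: 25.9
```

Call:
{"name": "step_arm", "arguments": {
  "targets": [
    [[0,0,0],[0,0,0]],
    [[0,0,0],[0,0,0]],
    [[0,0,0],[0,0,0]],
    [[0,0,0],[0,0,0]]
  ],
  "gripper": 55
}}

```text
t: 12.05
ee_pos: [0.5996, 0.0985, 0.0099]
tcp_rot: [0.623, 0.782, -0.0, -0.0]
contact_force: [-0.4, 0.8, -0.3]
gripper_width: 0.055
grip_force: 0.0
```

Call:
{"name": "step_arm", "arguments": {
  "targets": [
    [[0,0,-20],[0,0,0]],
    [[0,0,-50],[0,0,0]],
    [[0,0,-90],[0,0,0]],
    [[0,0,-110],[0,0,0]],
    [[0,0,-110],[0,0,0]],
    [[0,0,-110],[0,0,0]]
  ]
}}

```text
t: 12.65
ee_pos: [0.5997, 0.0985, 0.1201]
tcp_rot: [0.623, 0.782, 0.0, 0.0]
contact_force: [-0.4, 0.3, -0.3]
gripper_width: 0.0549
grip_force: 0.0
```

```bash
python3 - <<'E'
from h import *
c=shot('wrist','w8');s=readout.sense();print(s['t'],s['ee_pos'])
p=proj(c,[[.5993,.1001,.036]])[0];print(p)
x0,y0=int(p[0])-85,int(p[1])-75
cv2.imwrite('pics/c8.png',cv2.resize(c['pixels'][max(y0,0):y0+150,x0:x0+170],None,fx=4,fy=4,interpolation=cv2.INTER_CUBIC)[...,::-1]);print(x0,y0)
E
```

```text
12.7 [0.59860034 0.09845822 0.11879965]
[321.02694208 231.75555048]
236 156
```

View pics/c8.png

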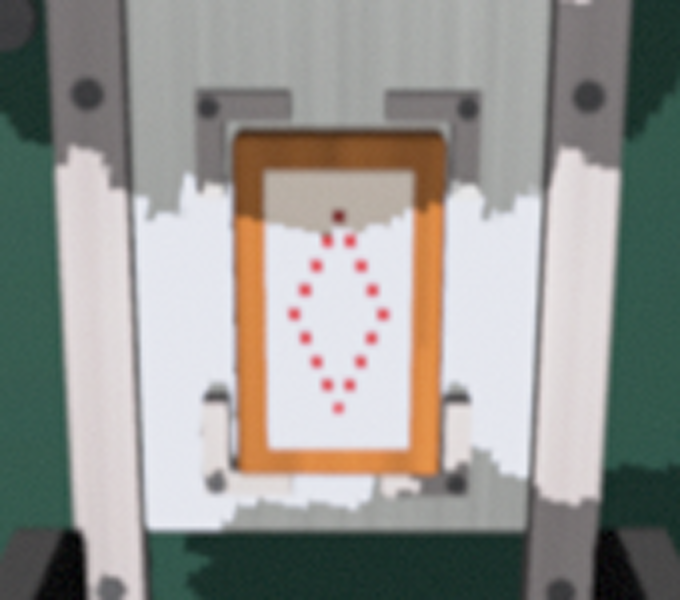

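The crop shows the brooch seated flat and square inside all four locators, beads up and released. Next I shut the fingers, go outside the knob and push the tray in.

```bash
python3 -c "
from h import *
N=np.array([.5993,.1001]);t=np.radians(13.05);Y=np.array([-np.sin(t),np.cos(t)])
for d in(150,130):
  p=N+Y*d/1e3;go((*p,.12),(*p,.018),yaw=103.05)
# knob check w5
im=cv2.imread('pics/w5.png');g=im.max(2)[30:95,480:570];m=(g<40).astype(np.uint8);n,l,st,ce=cv2.connectedComponentsWithStats(m);i=1+st[1:,4].argmax();print(st[i],ce[i]+[480,30])
"
```

```text
(np.float64(0.5654298099696345), np.float64(0.2462260080454774), 0.12) [151.4   0.8  -1.2] [-0.12 -0.02 -0.09]
(np.float64(0.5654298099696345), np.float64(0.2462260080454774), 0.018) [151.4   1.  100.8] [-0.12 -0.02 -0.09]
(np.float64(0.5699458353070166), np.float64(0.2267425403060804), 0.12) [131.4   0.9  -1.2] [-0.12 -0.02 -0.09]
(np.float64(0.5699458353070166), np.float64(0.2267425403060804), 0.018) [131.4   1.1 100.8] [-0.12 -0.02 -0.09]
[  12   12   60   45 1859] [522.5260893   64.50457235]
```

Call:
{"name": "step_arm", "arguments": {
  "targets": [
    [[40,0,0],[0,0,0]],
    [[85,0,0],[0,0,0]],
    [[125,0,0],[0,0,0]],
    [[152,0,0],[0,0,0]],
    [[152,0,0],[0,0,0]],
    [[152,0,30],[0,0,0]],
    [[152,0,60],[0,0,0]],
    [[152,0,90],[0,0,0]],
    [[152,0,102],[0,0,0]],
    [[152,0,102],[0,0,0]],
    [[152,0,102],[0,0,0]]
  ],
  "gripper": 0
}}

```text
t: 13.8
ee_pos: [0.566, 0.2463, 0.0181]
tcp_rot: [0.623, 0.782, -0.0, 0.0]
contact_force: [0.9, 0.6, 1.5]
gripper_width: -0.0002
grip_force: 0.0
```

```bash
python3 -c "
from h import *
s=readout.sense();print(s['t'],s['ee_pos'],s['contact_force'],s['gripper_width'])
N=np.array([.5993,.1001]);t=np.radians(13.05);Y=np.array([-np.sin(t),np.cos(t)])
for d in(128,20):go((*(N+Y*d/1e3),.018),yaw=103.05)"
```

```text
13.8 [0.56598054 0.24626068 0.01806817] [0.94750133 0.63059063 1.52955233] -0.0002189045076295669
(np.float64(0.5703974378407548), np.float64(0.2247941935321407), 0.018) [-21.9  -0.5   0.1] [-0.    0.01 -0.11]
(np.float64(0.594783974662618), np.float64(0.11958346773939699), 0.018) [-1.299e+02 -3.000e-01  1.000e-01] [-0.    0.01 -0.11]
```

Call:
{"name": "step_arm", "arguments": {
  "targets": [
    [[-15,-0.5,0],[0,0,0]],
    [[-22,-0.5,0],[0,0,0]],
    [[-27,-0.5,0],[0,0,0]],
    [[-33,-0.5,0],[0,0,0]],
    [[-40,-0.5,0],[0,0,0]],
    [[-48,-0.5,0],[0,0,0]],
    [[-56,-0.5,0],[0,0,0]],
    [[-64,-0.5,0],[0,0,0]],
    [[-72,-0.5,0],[0,0,0]],
    [[-80,-0.5,0],[0,0,0]],
    [[-87,-0.5,0],[0,0,0]],
    [[-93,-0.5,0],[0,0,0]]
  ]
}}

```text
t: 15.0
ee_pos: [0.586, 0.1552, 0.0179]
tcp_rot: [0.623, 0.782, -0.0, -0.0]
contact_force: [0.3, 2.2, 1.0]
gripper_width: 0.0
grip_force: 0.9
```

Call:
{"name": "step_arm", "arguments": {
  "targets": [
    [[-4,0,0],[0,0,0]],
    [[-8,0,0],[0,0,0]],
    [[-12,0,0],[0,0,0]],
    [[-16,0,0],[0,0,0]],
    [[-20,0,0],[0,0,0]],
    [[-22,0,0],[0,0,0]]
  ]
}}

```text
t: 15.6
ee_pos: [0.5907, 0.1341, 0.0179]
tcp_rot: [0.623, 0.782, -0.0, -0.0]
contact_force: [0.2, 1.9, 0.1]
gripper_width: 0.0001
grip_force: 0.8
```

Call:
{"name": "step_arm", "arguments": {
  "targets": [
    [[-1.5,0,0],[0,0,0]],
    [[-3,0,0],[0,0,0]],
    [[-4.5,0,0],[0,0,0]],
    [[-6,0,0],[0,0,0]]
  ]
}}

```text
t: 16.0
ee_pos: [0.5919, 0.1286, 0.0178]
tcp_rot: [0.623, 0.782, -0.0, -0.0]
contact_force: [-0.7, 2.0, 0.7]
gripper_width: -0.0003
grip_force: 0.8
```

Call:
{"name": "step_arm", "arguments": {
  "targets": [
    [[-2,0,0],[0,0,0]],
    [[-4,0,0],[0,0,0]],
    [[-6,0,0],[0,0,0]],
    [[-7,0,0],[0,0,0]]
  ]
}}

```text
t: 16.4
ee_pos: [0.5936, 0.1215, 0.0179]
tcp_rot: [0.623, 0.782, -0.0, -0.0]
contact_force: [-0.5, 2.1, -0.2]
gripper_width: 0.0002
grip_force: 0.8
```

Call:
{"name": "step_arm", "arguments": {
  "targets": [
    [[-1.5,0,0],[0,0,0]],
    [[-3,0,0],[0,0,0]],
    [[-4,0,0],[0,0,0]]
  ]
}}

```text
t: 16.7
ee_pos: [0.5945, 0.1178, 0.0179]
tcp_rot: [0.623, 0.782, -0.0, -0.0]
contact_force: [-0.7, 0.9, 0.6]
gripper_width: 0.0001
grip_force: 0.8
```

Call:
{"name": "step_arm", "arguments": {
  "targets": [
    [[-1.5,0,0],[0,0,0]],
    [[-3,0,0],[0,0,0]],
    [[-4,0,0],[0,0,0]]
  ]
}}

```text
t: 17.0
ee_pos: [0.5954, 0.1139, 0.0178]
tcp_rot: [0.623, 0.782, -0.0, -0.0]
contact_force: [-1.7, 1.8, 0.1]
gripper_width: 0.0004
grip_force: 0.8
```

Call:
{"name": "step_arm", "arguments": {
  "targets": [
    [[-1,0,0],[0,0,0]],
    [[-2,0,0],[0,0,0]],
    [[-3,0,0],[0,0,0]]
  ]
}}

```text
t: 17.3
ee_pos: [0.5956, 0.1129, 0.0179]
tcp_rot: [0.623, 0.782, 0.001, -0.001]
contact_force: [-3.1, 8.2, 0.9]
gripper_width: 0.0001
grip_force: 4.7
```

Call:
{"name": "step_arm", "arguments": {
  "targets": [
    [[-1,0,0],[0,0,0]],
    [[-2,0,0],[0,0,0]],
    [[-2.5,0,0],[0,0,0]]
  ]
}}

```text
t: 17.6
ee_pos: [0.5956, 0.113, 0.018]
tcp_rot: [0.624, 0.782, 0.002, -0.003]
contact_force: [-3.1, 13.9, 2.1]
gripper_width: -0.0003
grip_force: 7.4
```

Call:
{"name": "step_arm", "arguments": {
  "targets": [
    [[-1,0,0],[0,0,0]],
    [[-2,0,0],[0,0,0]],
    [[-2.5,0,0],[0,0,0]]
  ]
}}

```text
t: 17.9
ee_pos: [0.5956, 0.113, 0.018]
tcp_rot: [0.624, 0.781, 0.003, -0.004]
contact_force: [-5.0, 20.2, 2.0]
gripper_width: -0.0001
grip_force: 10.7
```

Call:
{"name": "step_arm", "arguments": {
  "targets": [
    [[10,0,0],[0,0,0]],
    [[25,0,0],[0,0,0]],
    [[40,0,-30],[0,0,0]],
    [[40,0,-80],[0,0,0]],
    [[40,0,-130],[0,0,0]],
    [[40,0,-180],[0,0,0]],
    [[40,0,-230],[0,0,0]],
    [[40,0,-250],[0,0,0]],
    [[40,0,-250],[0,0,0]]
  ]
}}

```text
t: 18.8
ee_pos: [0.592, 0.1455, 0.274]
tcp_rot: [0.623, 0.782, 0.004, 0.004]
contact_force: [0.5, -0.0, -1.0]
gripper_width: 0.0001
grip_force: 0.0
```

```bash
python3 - <<'E'
from h import *
s=readout.sense();print(s['t'],s['ee_pos'],s['q'])
R_=[]
for n,(x0,y0,x1,y1) in dict(top=(345,215,390,275),scene=(265,165,305,235)).items():
    c=load(n);g=c['pixels'].max(2)[y0:y1,x0:x1]
    m=(g<50).astype(np.uint8);k,l,st,ce=cv2.connectedComponentsWithStats(m);i=1+st[1:,4].argmax()
    pts=np.argwhere(l==i)[:,::-1].astype(np.float32)+[x0,y0];r=cv2.minAreaRect(pts.astype(np.float32));print(n,st[i],ce[i]+[x0,y0],r)
    a=ray(c,r[0],.0);b=ray(c,r[0],.3);R_.append((a,(b-a)/np.linalg.norm(b-a)))
    if n=='top':print('at z .2745',ray(c,r[0],.2745))
(a,u),(b,v)=R_
A=np.c_[u,-v];t=np.linalg.lstsq(A,b-a,rcond=None)[0];p,q=a+u*t[0],b+v*t[1];print('tri',p,q,np.linalg.norm(p-q))
E
```

```text
18.8 [0.59198877 0.14552628 0.27397608] [ 1.70204309e-01  2.19472401e-01  1.61225949e+00 -1.06953297e-03
  1.29821684e+00 -5.56621977e-02]
top [ 11  12  18  34 239] [363.83682008 241.75732218] ((364.69708251953125, 243.2919464111328), (34.516048431396484, 9.654241561889648), 70.01689147949219)
at z .2745 [ 0.53005848 -0.07732465  0.2745    ]
scene [  0   0  40  51 829] [284.02291918 186.4668275 ] ((284.5, 190.0), (50.0, 39.0), 90.0)
tri [ 0.5289279  -0.07594439  0.28666314] [ 0.52890366 -0.07495347  0.28654843] 0.0009978315401489384
```

```bash
python3 -c "
from h import *
go((.53,-.077,.315),(.53,-.077,.275),yaw=103.3)"
```

```text
(0.53, -0.077, 0.315) [-203.  -109.8  -42. ] [ 0.66  0.1  -0.34]
(0.53, -0.077, 0.275) [-203.  -110.3   -2. ] [ 0.66  0.1  -0.34]
```

Call:
{"name": "step_arm", "arguments": {
  "targets": [
    [[0,0,-25],[0,0,0]],
    [[0,-20,-41],[0,0,0]],
    [[-20,-60,-41],[0,0,0]],
    [[-50,-95,-41],[0,0,0]],
    [[-90,-110,-41],[0,0,0]],
    [[-130,-110,-41],[0,0,0]],
    [[-170,-110,-41],[0,0,0]],
    [[-203,-110,-41],[0,0,0]],
    [[-203,-110,-41],[0,0,0]],
    [[-203,-110,-41],[0,0,0]],
    [[-203,-110,-41],[0,0,0]]
  ]
}}

```text
t: 19.9
ee_pos: [0.526, -0.0764, 0.3077]
tcp_rot: [0.623, 0.783, -0.0, -0.001]
contact_force: [1.0, -0.0, 0.4]
gripper_width: -0.0002
grip_force: 0.0
```

```bash
python3 - <<'E'
from h import *
s=readout.sense();print(s['t'],s['ee_pos'],s['contact_force'],R.from_quat(s['tcp_rot']).as_matrix()[:,2])
c=shot('wrist','w9')
# where is the sleeve in the wrist view: dark blob columns/rows vs prediction
X=np.array([.974,.226])
for lab,G in(('c',.0),('out',.045),('in',-.045)):
    p=np.array([.53,-.077])-X*G*np.cos(.7);print(lab,proj(c,[[*p,.2745+G*np.sin(.7)]]))
g=c['pixels'].max(2)
print('\n'.join(str(y)+' '+' '.join('%3d'%g[y,x] for x in range(180,470,8)) for y in range(200,420,12)))
E
```

```text
19.9 [ 0.52604034 -0.07642182  0.30769213] [ 1.02299879e+00 -6.69928839e-04  3.62669656e-01] [-2.22383341e-03  8.56735490e-04 -9.99997160e-01]
c [[327.33562006 260.26594855]]
out [[262.55947964 279.88756485]]
in [[377.18060161 245.11932239]]
200 161 161 159 161 163 164 164 166 164 166 166 167 168 169 168 172 169 171 172 171 171  58 118 108 225 228 228 227 224 223 219  25  43 100  97  94  82
212 159 159 160 159 163 162 163 165 163 165 165 165 169 168 169 169 170 169 170 170 171 172 169 170 171 169 169 166 165 166 164 160 161 162 106  64  90
224 157 157 159 162 160 162 162 165 165 165 164 164 166 167 169 166 169 169 168 171 171 172 170 168 168 168 166 165 165 162 162 148  80 107 137 154 120
236 155 157 159 159 160 162 161 162 163 164 163 164 164 165 166 168 168 168 168 169 164 124  10  20  19  10 128  81 113 136 151 159 152 151 156  93 104
248 157 157 156 159 159 161 162 163 163 164 163 164 167 166 161  75  16  13  15  16  19  21  26  27  23  28  28 156 144 159 162 159 158 157 158 155 154
260 155 158 158 159 162 161 160 163 160 163  81  15  13  20  13  21  16  18  22  19  29  25  28  2
[... 1329 characters left out ...]
  18  22  18  24  30  19  16  20  19  17  21  15  22  20  23  27  22  11  23  22  21  17  17
380  21  18  23  24  28  26  33  34  35  25  18  14  19  17  22  16  22 114 147  27  15  23  20  18  16  16  23  35  36  32  29  25  23  17  20  22  19
392  20  27  26  26 151 144  32  32  33  22  19  19  22  16  18  19  32 147 154  30  18  15  17  15  20  18  18  31  32  35  79 150  37  22  27  18  18
404  27  25 121 133  14  19  30  30  20  16  21  19  20  21  16  20  20 153 153  20  30  16  18  16  20  19  18  20  30  28  16  17 110 147  26  27  27
416  26  30  16  20  18  16  18  20  17  16  22  34  18  21  18  15  12  15  18  17  18  20  18  13  30  23  18  16  21  22  14  15  22  20  25  28  31
```

```bash
python3 -c "
import numpy as np
for e in [.7,.6,.5,.4,.3,.2,.1,.05,0,-.055]:
  z=.165+.17*np.sin(e)+.013/np.cos(e)+.014*abs(np.tan(e))-.022
  print(e,'y',round(-(170*np.cos(e)-130)+4,1),'z',round((.3077-z)*1000,1))"
```

```text
0.7 y 4.0 z 26.4
0.6 y -6.3 z 43.4
0.5 y -15.2 z 60.7
0.4 y -22.6 z 78.5
0.3 y -28.4 z 96.5
0.2 y -32.6 z 114.8
0.1 y -35.2 z 133.3
0.05 y -35.8 z 142.5
0 y -36.0 z 151.7
-0.055 y -35.7 z 160.3
```

Call:
{"name": "step_arm", "arguments": {
  "targets": [
    [[-2,0,8],[0,0,0]],
    [[-3.5,0,16],[0,0,0]],
    [[-3.5,0,24],[0,0,0]],
    [[-3.5,-1,30],[0,0,0]],
    [[-3.5,-4,36],[0,0,0]],
    [[-3.5,-7,42],[0,0,0]],
    [[-3.5,-7,43],[0,0,0]]
  ]
}}

```text
t: 20.65
ee_pos: [0.5204, -0.0825, 0.2659]
tcp_rot: [0.623, 0.782, -0.0, 0.0]
contact_force: [0.1, -1.2, 3.9]
gripper_width: -0.0003
grip_force: 1.8
```

Call:
{"name": "step_arm", "arguments": {
  "targets": [
    [[0,-3,6],[0,0,0]],
    [[0,-6,12],[0,0,0]],
    [[0,-8.5,18],[0,0,0]],
    [[0,-11,24],[0,0,0]],
    [[0,-13.5,30],[0,0,0]],
    [[0,-15.5,35],[0,0,0]],
    [[0,-16,36],[0,0,0]]
  ]
}}

```text
t: 21.35
ee_pos: [0.505, -0.0863, 0.2302]
tcp_rot: [0.623, 0.782, -0.0, 0.0]
contact_force: [-0.8, -0.5, 5.4]
gripper_width: -0.0001
grip_force: 2.4
```

Call:
{"name": "step_arm", "arguments": {
  "targets": [
    [[0,-2,6],[0,0,0]],
    [[0,-4,12],[0,0,0]],
    [[0,-6,18],[0,0,0]],
    [[0,-7,24],[0,0,0]],
    [[0,-8.5,30],[0,0,0]],
    [[0,-9.5,36],[0,0,0]],
    [[0,-10.5,42],[0,0,0]],
    [[0,-11.5,48],[0,0,0]],
    [[0,-12,54],[0,0,0]],
    [[0,-12.5,60],[0,0,0]],
    [[0,-12.5,60],[0,0,0]]
  ]
}}

```text
t: 22.45
ee_pos: [0.4914, -0.0892, 0.1697]
tcp_rot: [0.623, 0.783, -0.001, -0.001]
contact_force: [-4.4, -0.4, 6.6]
gripper_width: -0.0
grip_force: 3.4
```

Call:
{"name": "step_arm", "arguments": {
  "targets": [
    [[0,0,3],[0,0,0]],
    [[0,0,6],[0,0,0]],
    [[0,0,9],[0,0,0]],
    [[0,0,12],[0,0,0]],
    [[0,0,14],[0,0,0]],
    [[0,0,14],[0,0,0]]
  ]
}}

```text
t: 23.05
ee_pos: [0.4911, -0.0893, 0.1562]
tcp_rot: [0.623, 0.783, -0.002, -0.001]
contact_force: [-5.4, -2.3, 8.6]
gripper_width: 0.0001
grip_force: 4.3
```

Call:
{"name": "step_arm", "arguments": {
  "targets": [
    [[0,0,2],[0,0,0]],
    [[0,0,4],[0,0,0]],
    [[0,0,5],[0,0,0]],
    [[0,0,5],[0,0,0]]
  ]
}}

```text
t: 23.45
ee_pos: [0.491, -0.0894, 0.1516]
tcp_rot: [0.622, 0.783, -0.002, -0.001]
contact_force: [-6.3, -2.4, 10.0]
gripper_width: -0.0002
grip_force: 5.1
```

Call:
{"name": "step_arm", "arguments": {
  "targets": [
    [[0,0,1.5],[0,0,0]],
    [[0,0,3],[0,0,0]],
    [[0,0,4],[0,0,0]],
    [[0,0,4],[0,0,0]]
  ]
}}

```text
t: 23.85
ee_pos: [0.4909, -0.0894, 0.1478]
tcp_rot: [0.622, 0.783, -0.002, -0.002]
contact_force: [-6.9, -2.3, 10.7]
gripper_width: -0.0005
grip_force: 5.8
```

Call:
{"name": "step_arm", "arguments": {
  "targets": [
    [[0,0,1],[0,0,0]],
    [[0,0,2],[0,0,0]],
    [[0,0,2.5],[0,0,0]],
    [[0,0,2.5],[0,0,0]]
  ]
}}

```text
t: 24.25
ee_pos: [0.4909, -0.0894, 0.146]
tcp_rot: [0.622, 0.783, -0.002, -0.002]
contact_force: [-8.1, -1.4, 14.9]
gripper_width: 0.0001
grip_force: 7.4
```

Call:
{"name": "step_arm", "arguments": {
  "targets": [
    [[0,0,1],[0,0,0]],
    [[0,0,2],[0,0,0]],
    [[0,0,2],[0,0,0]]
  ]
}}

```text
t: 24.55
ee_pos: [0.491, -0.0894, 0.1456]
tcp_rot: [0.622, 0.783, -0.002, -0.002]
contact_force: [-12.8, -1.9, 24.0]
gripper_width: -0.0002
grip_force: 11.8
```

Call:
{"name": "step_arm", "arguments": {
  "targets": [
    [[0,0,0.5],[0,0,0]],
    [[0,0,1],[0,0,0]],
    [[0,0,1],[0,0,0]],
    [[0,0,1],[0,0,0]]
  ]
}}

```text
t: 24.95
ee_pos: [0.491, -0.0894, 0.1454]
tcp_rot: [0.622, 0.783, -0.002, -0.002]
contact_force: [-13.2, 0.3, 26.2]
gripper_width: 0.0001
grip_force: 14.0
```

Call:
{"name": "step_arm", "arguments": {
  "targets": [
    [[0,0,0],[0,0,0]],
    [[0,0,0],[0,0,0]],
    [[0,0,0],[0,0,0]],
    [[0,0,0],[0,0,0]],
    [[0,0,0],[0,0,0]],
    [[0,0,0],[0,0,0]],
    [[0,0,0],[0,0,0]],
    [[0,0,0],[0,0,0]],
    [[0,0,0],[0,0,0]],
    [[0,0,0],[0,0,0]]
  ]
}}

```text
t: 25.95
ee_pos: [0.491, -0.0894, 0.1454]
tcp_rot: [0.622, 0.783, -0.002, -0.002]
contact_force: [-13.3, -0.0, 27.5]
gripper_width: -0.0003
grip_force: 13.9
```

```bash
python3 -c "
from station import readout,close_job
s=readout.sense();print(s['t'],s['ee_pos'],s['contact_force']);print(close_job())"
```

```text
25.95 [ 0.49102862 -0.08943376  0.14540776] [-13.25507322  -0.04167789  27.49344166]
the job is handed in; nothing more can be done
None
```

The job is handed in at 26 s: the brooch sits square in the nest (seen in a close picture), the tray is home, and the handle is held down with about 27 N; tray and handle stops were judged by force and position, not by picture.

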